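Preset the board holder with its thumb wheel

ROBOT

A 7-joint arm with a two-finger parallel gripper is mounted at the origin on the work surface. World frame = base frame: x ahead of the robot, y to its left, z up, the work surface at z = 0. Lengths are in mm, angles in degrees, forces in N, time in s.
With the tool pointing down it reaches from about 400 to 925 mm from the base axis. Payload 4.1 kg.
Tool frame: the origin (TCP) lies midway between the tips of the shut fingers; the grasp point (between the pads) lies 19 mm behind it; x points along the fingers, z is the direction in which the jaws open and shut, and the axes are right-handed (so a half turn about x gives the same grasp; the last joint's range is limited). The gripper opens to 85 mm and grips with 20 to 120 N. Pads are 22 mm wide; open, the fingers measure 114 mm over their backs; the gripper's body (76 mm by 85 mm) begins 54 mm behind the grasp point. The pads swing forward as they close: fully open they stand 13 mm farther back than shut.
Start: joints at [67.151, 22.827, 2.584, 88.041, -1.071, 69.15, -2.905], TCP at [192.002, -621.035, 197.447] pointing down, gripper open.
Joint ranges: [-161.44, 161.44], [-28.35, 127.94], [-78.24, 83.42], [0, 140.83], [-78.03, 258.03], [13.02, 114.36], [-168.23, 168.23]. Speed limits (degrees/s): [147.25, 147.25, 180, 180, 180, 180, 180].

INTERFACE

Orientations are given as [roll, pitch, yaw] about the fixed x, y, z axes, in that order (R = Rz(yaw) Ry(pitch) Rx(roll)).
In Python, from bench import ctrl, get_image, camera_params, workorder gives the robot as it stands.
- The arm moves only by the tool servo_tool, never from a script. Its argument "motion" is a list of rows, each a list of 3 entries, a list of its own where there are three numbers: the shift along the tool's x, y, z in cm, then the turn, a rotation vector about the tool's x, y, z in rad, then the gripper's target within -1 to 1 (fully open at 1, half-way at 0, shut at -1). A call has 1 to 12 rows; each row is the pose to reach, as a shift and turn from the pose commanded when the call began, along the tool's axes at that moment; what a row does not reach only later rows make up. A row lasts 1/12 s, in which the tool goes at most 41.7 mm and 7.16 degrees, less where a joint would pass 70% of its speed; a pose out of reach is approached as far as the arm can. A call with a gripper value outside its range is refused whole. The fingers move at their own pace and stop on an object; the grip force is fixed at half the most. Time passes only in rows, so rows that repeat a pose let the fingers close. It gives the time, the measured TCP pose, the force and the opening at its end, in the units of the state.
- ctrl.get_obs(): the state, without advancing time (a new reading comes with each control period).
- get_image(name): name is "scene" or "top"; returns the picture (420x560x3 uint8, red, green, blue); there is no depth.
- camera_params(name): a dict with "camera_matrix" (3x3 intrinsics, pixels), "rvec" (rotation vector, rad) and "tvec" (3), from world to camera coordinates, as OpenCV has them. Camera axes: x right, y down, z forward; pixel columns grow to the right and rows downward; lengths in mm; the calibration is good to about 2 mm. A picture is of the moment at which its call begins. camera_params takes no time and is no camera call.
- workorder.job_done(): hands the job in, once; it reports no verdict.
The state is a dict: "clock": time; "q": joint angles; "joint_velocities": joint speeds; "joint_efforts": joint torques, N m; "tool_pos": TCP position; "eef_rot": TCP orientation; "ft_force": force on the tool from outside, world axes, zero at the start; "torque": the same for the moment, N m; "finger_gap": finger opening in mm.
Only numpy, scipy, OpenCV 4.12 (cv2) and the standard library are available. Lean on these libraries where they do the work, as an engineer would, in place of code of your own. Each camera call takes 0.05 s, during which the arm holds its last target.

TASK

Get the circuit board holder ready for the next board: lay a closed fingertip on top of its knurled thumb wheel and roll it, stroke by stroke, until the sliding jaw has closed in so far that the jaw's pointed index stands directly opposite the point of the gauge tab. Press the wheel gently, do not squeeze it, do not push the jaw or the tab themselves, and leave everything else on the bench where it is; finish with the hand clear.

Things in the scene. Friction and masses are not known exactly. Their poses are not given: they have to be found in the camera images.
- holder: board holder screwed to the bench, 125 x 320 mm plate with a sprung bed above it. Origin on the bench under mid-rail; z up, y along the rail to the wheel end. Plate: local x -50..75, y -160..160 mm. Fixed jaw, 60 mm high, at y -132..-110. Wheel at x 0, y 120, between two grey cheeks at x +-24 (8 thick, 75 long, 62 high). Nothing but the wheel is higher than 62 mm.
- wheel: knurled steel thumb wheel, diameter 60 mm, 32 mm wide, level axle along the holder's x; origin mid-axle, 53 mm up; 21 mm proud of the cheeks. Rolling its top towards the holder's -y (to the jaws) closes the sliding jaw: 12 mm per rad, 0.4 mm per mm of rim; rolling back opens it. Stays where left; about 1 N at the rim turns it. This body spins.
- wheel_top (a point): highest point of the wheel's rim at mid-width, 83 mm above the bench; does not spin. The bed is sprung: wheel, jaws and tab yield together straight down up to 7 mm, starting at about 3 N and adding 1.2 N per mm. A fingertip pressing 2 to 5 mm down (5 to 9 N) rolls it well; past 7 mm it is rigid.
- jaw: sliding jaw, aluminium block 60 x 22 mm, top 60 mm above the bench, moves along the holder's y; starts fully open (origin at holder y +55 mm, at its stop), closes towards -y by up to 110 mm. Origin 8 mm above the bench under its middle; axes as the holder's. Not to be touched by the robot.
- jaw_point (a point): tip of the flat dark triangular index (13 mm long) on the jaw's +x side, 46 mm above the bench; moves with the jaw. Axes as the holder's.
- gauge_point (a point): tip of the flat dark triangular index of the gauge tab, a steel clip 14 x 16 x 26 mm on the scale bar along the holder's +x edge; points at the jaw's index, 3.3 mm from its path, 46 mm up. Its place along y is the target, 15 to 42 mm closed from the jaw's start. Axes as the holder's. The tab slides if pushed: leave it.
- gauge: the gauge tab itself, riding on the scale bar; not to be touched. Origin 8 mm above the bench in the rail's middle, level along y with its point.
- board: loose green circuit board 110 x 130 x 3 mm with parts up to 17 mm high, lying flat; waiting for the holder
- cooler: loose round finned cooler with fan, 88 mm across, 59 mm high, upright
- spool: loose upright wire spool, 60 mm across, 42 mm high
- driver: loose screwdriver lying on the bench, 170 mm long
- jar: loose small screw-top jar, 40 mm across, 45 mm high
- tray: loose open parts tray 90 x 120 x 25 mm

How it is judged (in metres and radians):
On the way, in this order (a step that is already met when the one before it is completed fails the run):
1. a fingertip rests on the wheel (contact force between the fingers and wheel above 0.5 N), for 0.1 s.
2. the jaw's index stands opposite the gauge point (y of jaw_point in the frame of gauge_point between -0.0025 and 0.0025 m), for 0.2 s.
At the end, for the whole second after the job is handed in: The jaw's index is within 2.5 mm of the gauge point along the rail, the jaw is at rest, and the gauge tab has not been shifted by 2 mm (all of step 2 and linear speed of jaw below 0.003 m/s and distance of gauge_point from where it was at the start of the episode below 0.002 m); the robot touches nothing.
It fails at once if the robot pushes the sliding jaw itself (contact force between any of the fingers, the arm and jaw above 1 N).
It fails at once if the robot pushes the gauge tab (contact force between any of the fingers, the arm and gauge above 1 N).
It fails at once if the wheel is pressed or squeezed with more than 30 N (contact force between any of the fingers, the arm and wheel above 30 N).
It fails at once if a bystander is lifted, carried or shoved by more than 15 mm (distance of any of board, cooler, spool, driver, jar, tray from where it was at the start of the episode above 0.015 m).
It also fails if it takes over 45 s, if anything falls off the work surface, if the arm or the gripper's body presses on something with over 40 N, if the wrist force passes 120 N, or if a joint passes its speed limit or range.

## Working session

There is one attempt and no reset: what is moved stays moved. The work goes in short steps, Python scripts to look and compute and a tool call to move; the robot and the scene stay as the last step left them, time stands still between calls to the robot, and variables do not carry over. Pictures are saved under pics/ and viewed, and the job is handed in when it is done.

Besides the shell and the picture viewer there is one more tool, called after "Request:" as a command line: name --argument value ..., lists and objects as JSON in quotes. servo_tool: Moves the arm, as the interface text tells. Its arguments: {"type":"object","properties":{"motion":{"type":"array"}},"required":["motion"]}

```bash
mkdir -p pics; ls; python3 - <<'E'
from bench import ctrl,get_image,camera_params
import cv2
for n in("scene","top"):
    cv2.imwrite(f"pics/{n}0.png",get_image(n)[:,:,::-1]); print(n,camera_params(n))
print(ctrl.get_obs())
E
```

```text
pics
scene {'camera_matrix': array([[385.40893214,   0.        , 280.32709059],
       [  0.        , 385.40893214, 216.20804639],
       [  0.        ,   0.        ,   1.        ]]), 'rvec': array([ 2.26886286,  0.77195136, -0.2892789 ]), 'tvec': array([-483.30000984, -203.86709566, 1046.34524295])}
top {'camera_matrix': array([[397.5024736 ,   0.        , 283.54458965],
       [  0.        , 397.5024736 , 202.85207025],
       [  0.        ,   0.        ,   1.        ]]), 'rvec': array([ 2.12067741, -2.13498496,  0.16450745]), 'tvec': array([ 44.08554247, 586.46868277, 778.05946369])}
{'clock': 0.1, 'q': array([67.15121616, 22.86729695,  2.58059064, 88.10428009, -1.06876911,
       69.14852515, -2.90622428]), 'joint_velocities': array([-0.0336501 , -0.08621227,  0.01144396, -0.17445196,  0.00037087,
        0.04516083,  0.03609391]), 'joint_efforts': array([ 3.92621485e-03, -4.76257682e+01,  1.37049191e+00, -2.54946738e+01,
        1.20430198e-02,  5.05374672e-03,  1.05068662e-05]), 'tool_pos': array([ 191.78523477, -620.44248988,  196.49257393]), 'eef_rot': array([-174.46828892,   89.90396298,  112.71411322]), 'ft_force': array([0.04127033, 0.55438134, 0.80238912]), 'torque': array([ 0.00468772, -0.02977517,  0.01511247]), 'finger_gap': 85.22070017222315}
```

View pics/scene0.png

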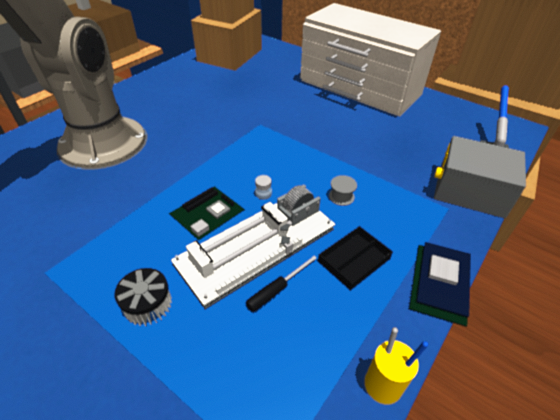

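View pics/top0.png

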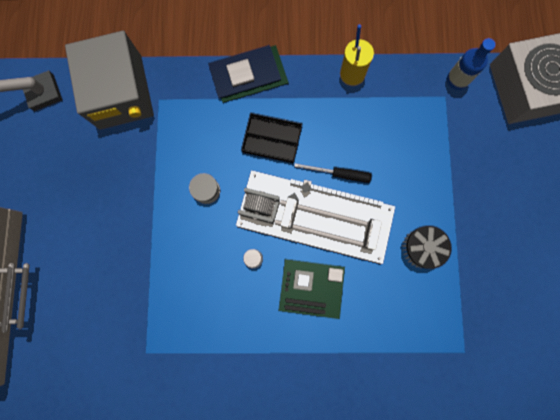

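```bash
python3 - <<'E'
import cv2
a=cv2.imread("pics/top0.png")[160:272,225:405]; b=cv2.imread("pics/scene0.png")[170:305,165:345]
cv2.imwrite("pics/top0z.png",cv2.resize(a,(720,448),interpolation=cv2.INTER_CUBIC))
cv2.imwrite("pics/scene0z.png",cv2.resize(b,(720,540),interpolation=cv2.INTER_CUBIC))
E
```

```text
(no output)
```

View pics/top0z.png

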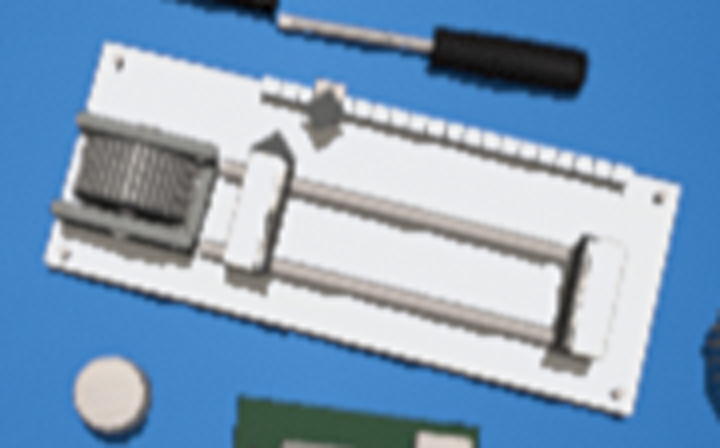

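View pics/scene0z.png

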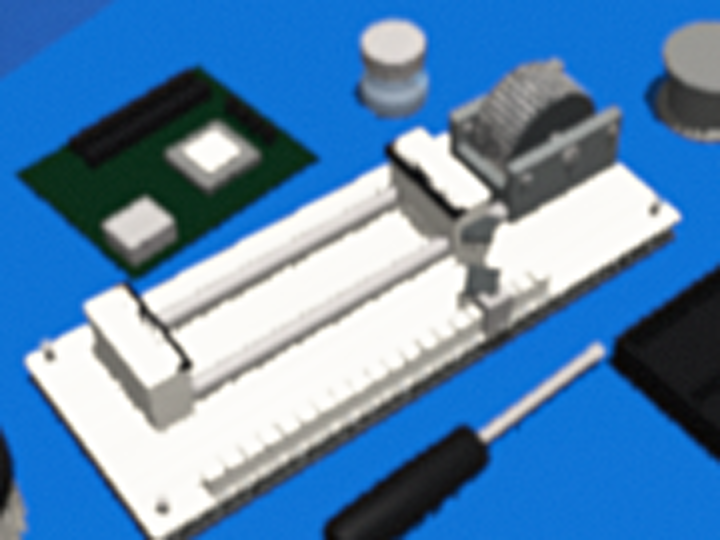

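```bash
cat > h.py <<'E'
import numpy as np,cv2
from scipy.optimize import least_squares
from bench import camera_params
C={n:camera_params(n) for n in("top","scene")}
def proj(n,P):
    c=C[n]; return cv2.projectPoints(np.asarray(P,float).reshape(-1,3),c["rvec"],c["tvec"],c["camera_matrix"],None)[0].reshape(-1,2)
def pix(z,off,s=4): return (np.asarray(z,float)+.5)/s-.5+np.array(off)
def tri(ut,us):
    f=lambda p:np.r_[proj("top",p)[0]-ut,proj("scene",p)[0]-us]
    r=least_squares(f,[600,0,50]);return r.x,r.fun
def world(p,L):
    x,y,a=p[:3];c,s=np.cos(a),np.sin(a);L=np.asarray(L,float)
    return np.c_[x+c*L[:,0]-s*L[:,1],y+s*L[:,0]+c*L[:,1],L[:,2]]
E
python3 - <<'E'
from h import *
T=pix([(104,42),(682,184),(632,417),(47,264)],(225,160))
S=pix([(682,215),(155,540),(28,360)],(165,170))
for n,(t,s) in enumerate(zip(T[:3],S)): print(tri(t,s))
L=np.array([(75,160,0),(75,-160,0),(-50,-160,0),(-50,160,0)],float)
def f(p):
    l=L.copy();l[:,2]=p[3];W=world(p,l)
    return np.r_[(proj("top",W)-T).ravel(),(proj("scene",W[:3])-S).ravel()]
best=min((least_squares(f,[600,0,a,8]) for a in np.arange(-3,3,1)),key=lambda r:r.cost)
print(best.x,np.degrees(best.x[2]),best.fun.round(2))
np.save("pose.npy",best.x)
p=best.x
W=world(p,[(0,120,83),(0,55,60),(75,0,0),(-40,120,62)]);print(W.round(1))
for nm,off,sz,src in(("top",(225,160),(720,448),"pics/top0z.png"),("scene",(165,170),(720,540),"pics/scene0z.png")):
    im=cv2.imread(src)
    pts=[(0,120,83),(16,120,83),(-16,120,83)]+[(sx,y,62) for sx in(-28,-20,20,28) for y in(82.5,157.5)]+[(x,y,60) for x in(-30,30) for y in(-132,-110,44,66)]
    for u in proj(nm,world(p,pts)): cv2.circle(im,tuple(int(v) for v in (u-np.array(off)+.5)*4-.5),3,(0,0,255),-1)
    cv2.imwrite(f"pics/{nm}0chk.png",im)
E
```

```text
(array([666.26755828, 113.10923606,  18.82835168]), array([-0.34324917, -0.41281028, -0.51057788,  0.10640487]))
(array([ 584.96036152, -198.47275339,   18.3056128 ]), array([-0.46358044, -0.39359503, -0.50005936,  0.03182342]))
(array([ 462.20690579, -165.2761849 ,   15.74011129]), array([-1.05025079, -0.82727492, -1.23933105,  0.04147646]))
[ 5.52421895e+02 -2.38621688e+01 -2.55637177e-01  1.80722006e+01] -14.64693131189988 [ 0.2   0.03 -0.88 -0.17 -0.47 -1.51 -0.72 -0.54 -1.16  0.48 -0.32 -0.36
 -1.28 -0.1 ]
[[582.8  92.2  83. ]
 [566.3  29.4  60. ]
 [625.  -42.8   0. ]
 [544.1 102.4  62. ]]
```

View pics/top0chk.png

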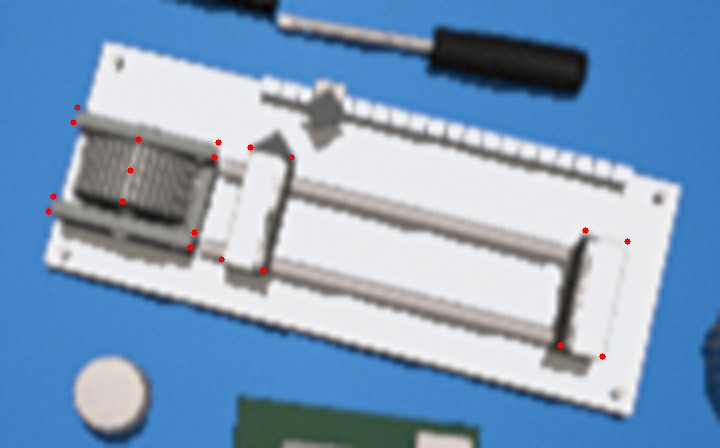

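View pics/scene0chk.png

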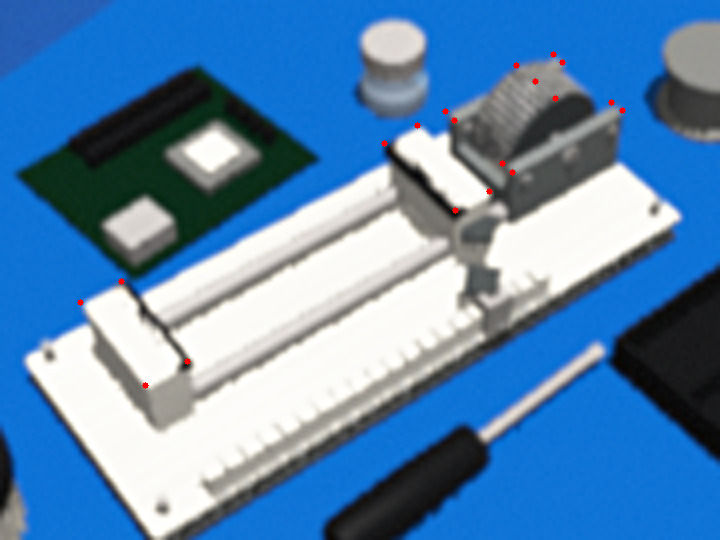

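```bash
python3 - <<'E'
from h import *
from bench import ctrl
from scipy.spatial.transform import Rotation as R
ot,os_=(225,160),(165,170)
J=lambda y:[(x,y+d,60) for x,d in((30,11),(30,-11),(-30,-11),(-30,11))]
F=[(30,-110,60),(30,-132,60),(-30,-132,60),(-30,-110,60)]
# (view, local, zoompix)
obs=[]
for l,z in zip(F,[(590,236),(628,240),(603,359),None]): 
    if z:obs.append(("top",l,z))
for l,z in zip(J(55),[(252,150),(292,155),(265,270),(227,267)]): obs.append(("top",l,z))
for l,z in zip(F,[(190,365),(150,388),(86,302),(126,285)]): obs.append(("scene",l,z))
for l,z in zip(J(55),[(493,189),(459,215),(387,148),(422,127)]): obs.append(("scene",l,z))
obs+=[("top",(28,157.5,62),(79,114)),("top",(-28,157.5,62),(54,210)),("top",(-28,82.5,62),(190,250)),("top",(28,82.5,62),(218,148)),
 ("scene",(28,157.5,62),(622,112)),("scene",(28,82.5,62),(512,178))]
pl=[("top",(75,160),(104,42)),("top",(75,-160),(682,184)),("top",(-50,-160),(632,417)),("top",(-50,160),(47,264)),("scene",(75,160),(682,215)),("scene",(75,-160),(155,540)),("scene",(-50,-160),(28,360))]
def f(p):
    o=[]
    for v,l,z in obs+[(a,(*b,p[3]),c) for a,b,c in pl]:
        sh=p[4:6] if v=="top" else p[6:8]
        o.append(proj(v,world(p,[l]))[0]+sh-pix(z,ot if v=="top" else os_))
    return np.r_[np.ravel(o),p[4:]*1.0]
r=least_squares(f,[552,-24,-.256,10,0,0,0,0],loss="soft_l1")
p=r.x;print(p.round(3),np.degrees(p[2]).round(2));print(f(p)[:-4].reshape(-1,2).round(2).tolist())
np.save("pose.npy",p)
print("wheel_top",world(p,[(0,120,83)]).round(1))
# index points along y: intersect ray with z=46
def aty(v,z):
    sh=p[4:6] if v=="top" else p[6:8]; off=ot if v=="top" else os_
    g=least_squares(lambda q:proj(v,world(p,[(q[0],q[1],46)]))[0]+sh-pix(z,off),[40,40]);return g.x.round(1)
print("jaw",aty("top",(277,132)),aty("scene",(494,212)));print("gauge",aty("top",(322,150)),aty("scene",(476,258)))
Rm=R.from_euler('xyz',ctrl.get_obs()["eef_rot"],degrees=True).as_matrix();print(Rm.round(3))
E
```

```text
[ 5.52838e+02 -2.40120e+01 -2.55000e-01  2.02020e+01  3.17000e-01
  7.09000e-01  6.74000e-01  4.49000e-01] -14.59
[[-0.78, -0.83], [0.33, 0.8], [0.39, -0.21], [-0.06, -0.06], [0.3, 1.26], [-0.05, 0.67], [-1.03, -1.22], [0.23, -0.22], [-0.39, 0.02], [-0.67, 0.9], [-0.3, -0.31], [-0.04, 1.16], [-0.15, -0.48], [0.02, -0.61], [-0.25, 0.18], [0.04, -0.92], [-0.89, 1.08], [0.59, -0.0], [0.42, -0.73], [0.78, 0.22], [0.94, -0.91], [0.44, 0.38], [-0.26, 0.1], [0.18, -1.1], [-0.46, -0.05], [-0.27, 0.32], [0.4, -0.32], [-0.71, -0.1]]
wheel_top [[583.1  92.1  83. ]]
jaw [44.9 56.2] [30.3 67. ]
gauge [41.4 31. ] [49.1 40.3]
[[-0.001  0.955  0.295]
 [ 0.002  0.295 -0.955]
 [-1.    -0.    -0.002]]
```

```bash
python3 - <<'E'
import cv2
a=cv2.imread("pics/top0.png")[175:225,275:325]; b=cv2.imread("pics/scene0.png")[205:255,262:312]
a,b=[cv2.resize(i,(400,400),interpolation=cv2.INTER_CUBIC) for i in(a,b)]
cv2.imwrite("pics/idx0.png",cv2.hconcat([a,b]))
E
```

```text
(no output)
```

View pics/idx0.png

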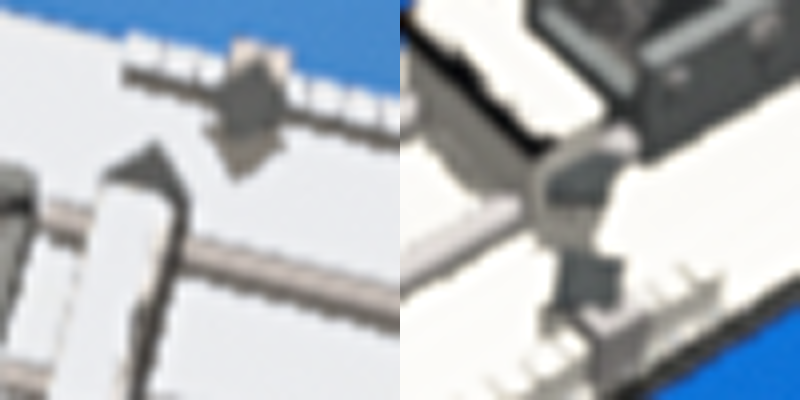

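```bash
cat > ov.py <<'E'
from h import *
import sys
def ov(tag,jy,gy,out,draw=True):
    p=np.load("pose.npy");ims=[]
    for v,o,sh in(("top",(270,170),p[4:6]),("scene",(257,200),p[6:8])):
        im=cv2.imread(f"pics/{v}{tag}.png")[o[1]:o[1]+60,o[0]:o[0]+60]
        im=cv2.resize(im,(390,390),interpolation=cv2.INTER_CUBIC) if 0 else cv2.resize(im,(396,396),interpolation=cv2.INTER_CUBIC)
        s=396/60
        q=lambda P:(((proj(v,world(p,P))+sh-np.array(o)+.5)*s-.5)).round().astype(np.int32).reshape(-1,1,2)
        raw=im.copy()
        if draw:
            cv2.polylines(im,[q([(30,jy+8,46),(43,jy,46),(30,jy-8,46)])],True,(0,0,255))
            cv2.polylines(im,[q([(59.3,gy+8,46),(46.3,gy,46),(59.3,gy-8,46)])],True,(0,160,0))
            cv2.polylines(im,[q([(30,jy+11,60),(30,jy-11,60),(-30,jy-11,60),(-30,jy+11,60)])],True,(255,0,0))
        ims.append(im)
    cv2.imwrite(out,cv2.hconcat(ims))
if __name__=="__main__": ov(sys.argv[1],float(sys.argv[2]),float(sys.argv[3]),sys.argv[4])
E
python3 ov.py 0 55 31 pics/ov0.png
```

```text
(no output)
```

View pics/ov0.png

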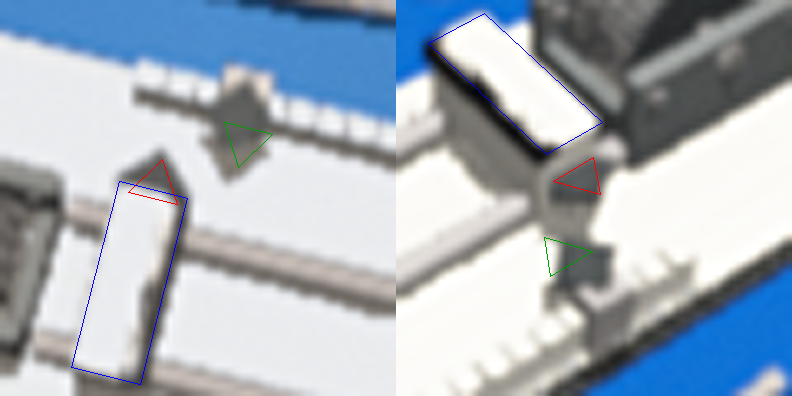

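```bash
python3 - <<'E'
import cv2
a=cv2.imread("pics/top0.png")[175:205,283:319]; b=cv2.imread("pics/scene0.png")[215:251,272:302]
a=cv2.resize(a,(432,360),interpolation=cv2.INTER_NEAREST);b=cv2.resize(b,(300,360),interpolation=cv2.INTER_NEAREST)
cv2.imwrite("pics/idx0b.png",cv2.hconcat([a,b]))
E
```

```text
(no output)
```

View pics/idx0b.png

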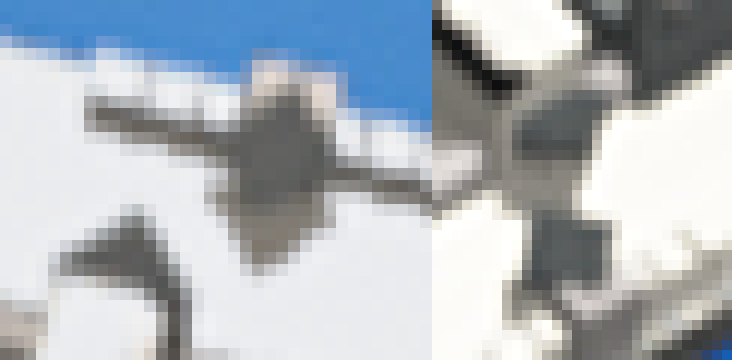

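```bash
python3 - <<'E'
from h import *
p=np.load("pose.npy")
q=lambda v,P:(proj(v,world(p,[P]))[0]+(p[4:6] if v=="top" else p[6:8]))
for gy in (28,31,34,37): print(gy,((q("top",(46.3,gy,46))-[283,175]+.5)*12).round(), ((q("top",(59.3,gy,46))-[283,175]+.5)*12).round(),((q("scene",(46.3,gy,46))-[272,215]+.5)*10+[432,0]).round(),((q("scene",(59.3,gy,46))-[272,215]+.5)*10+[432,0]).round())
print(((q("top",(43,55,46))-[283,175]+.5)*12).round(),((q("scene",(43,55,46))-[272,215]+.5)*10+[432,0]).round())
E
```

```text
28 [295. 249.] [312. 178.] [495. 216.] [536. 256.]
31 [278. 245.] [296. 174.] [507. 209.] [548. 249.]
34 [261. 240.] [279. 170.] [519. 202.] [560. 242.]
37 [245. 236.] [262. 166.] [531. 195.] [572. 235.]
[140. 230.] [591. 145.]
```

```bash
cat > rel.py <<'E'
import sys,numpy as np
from h import world
from bench import ctrl
from scipy.spatial.transform import Rotation as R
p=np.load("pose.npy"); o=ctrl.get_obs()
def rel(dy,z,dx=0):
    M=R.from_euler('xyz',o["eef_rot"],degrees=True); W=world(p,[(dx,120+dy,z)])[0]
    a=p[2]; T=R.from_matrix(np.c_[[0,0,-1],[-np.sin(a),np.cos(a),0],[np.cos(a),np.sin(a),0]])
    return (M.inv().apply(W-o["tool_pos"])/10).round(3),(M.inv()*T).as_rotvec().round(4)
def where():
    a=p[2];d=o["tool_pos"][:2]-p[:2];return np.array([np.cos(a)*d[0]+np.sin(a)*d[1],-np.sin(a)*d[0]+np.cos(a)*d[1]-120,o["tool_pos"][2]]).round(2)
if __name__=="__main__":
    print(o["clock"],"local",where(),"F",o["ft_force"].round(2),o["finger_gap"]); 
    for s in sys.argv[1:]: print(s,*rel(*map(float,s.split(","))))
E
python3 rel.py 8,197.4 8,120
```

```text
0.1 local [-199.22 -788.13  196.49] F [0.04 0.55 0.8 ] 85.22070017222315
8,197.4 [-5.0000e-03  5.8852e+01 -5.7198e+01] [-1.0163e+00 -1.6000e-03 -7.0000e-04]
8,120 [  7.735  58.853 -57.185] [-1.0163e+00 -1.6000e-03 -7.0000e-04]
```

Request:
servo_tool --motion '[[[0,3,-2.9],[-0.05,0,0],-1],[[0,6,-5.8],[-0.1,0,0],-1],[[0,9,-8.7],[-0.15,0,0],-1],[[0,12,-11.6],[-0.2,0,0],-1],[[0,15,-14.5],[-0.25,0,0],-1],[[0,18,-17.4],[-0.3,0,0],-1],[[0,21,-20.3],[-0.35,0,0],-1],[[0,24,-23.2],[-0.4,0,0],-1],[[0,27,-26.1],[-0.45,0,0],-1],[[0,30,-29],[-0.5,0,0],-1],[[0,32,-31],[-0.54,0,0],-1],[[0,34,-33],[-0.58,0,0],-1]]'

```text
clock: 1.1
tool_pos: [419.9, -202.9, 197.3]
eef_rot: [-129.2, 90.0, -168.6]
ft_force: [-0.1, -0.1, 0.2]
finger_gap: 0.2
```

```bash
python3 rel.py 8,197.4
```

```text
1.1 local [ -83.66 -326.57  197.26] F [-0.1  -0.08  0.19] 0.16537541548541154
8,197.4 [-2.1000e-02  3.3885e+01 -6.4160e+00] [-4.322e-01 -2.000e-04  2.000e-04]
```

Request:
servo_tool --motion '[[[0,3.4,-0.65],[-0.05,0,0],-1],[[0,6.8,-1.3],[-0.1,0,0],-1],[[0,10.2,-1.95],[-0.15,0,0],-1],[[0,13.6,-2.6],[-0.2,0,0],-1],[[0,17,-3.25],[-0.25,0,0],-1],[[0,20.4,-3.9],[-0.3,0,0],-1],[[0,23.8,-4.5],[-0.35,0,0],-1],[[0,27.2,-5.1],[-0.38,0,0],-1],[[0,30.6,-5.8],[-0.41,0,0],-1],[[0,33,-6.2],[-0.43,0,0],-1],[[0,33.9,-6.4],[-0.432,0,0],-1],[[0,33.9,-6.4],[-0.432,0,0],-1]]'

```text
clock: 2.1
tool_pos: [586.0, 99.6, 196.8]
eef_rot: [133.3, 89.9, 118.7]
ft_force: [0.3, 0.1, -0.2]
finger_gap: -0.0
```

```bash
python3 rel.py 8,100
```

```text
2.1 local [  0.97   8.   196.85] F [ 0.29  0.14 -0.16] -0.03569804188229628
8,100 [ 9.685 -0.013 -0.085] [-0.0004 -0.0013 -0.0013]
```

Request:
servo_tool --motion '[[[3,0,-0.03],[0,0,0],-1],[[6,0,-0.06],[0,0,0],-1],[[8.5,0,-0.09],[0,0,0],-1],[[9.9,0,-0.09],[0,0,0],-1],[[10.3,0,-0.09],[0,0,0],-1],[[10.3,0,-0.09],[0,0,0],-1]]'

```text
clock: 2.6
tool_pos: [583.8, 94.4, 93.1]
eef_rot: [-132.7, 89.8, -147.7]
ft_force: [-0.1, 1.1, -0.3]
finger_gap: 0.2
```

```bash
python3 rel.py 8,80; python3 - <<'E'
from bench import get_image
import cv2
o=[]
for n in("scene","top"):
    i=get_image(n)[:,:,::-1]; cv2.imwrite(f"pics/{n}1.png",i)
o=[cv2.imread("pics/scene1.png")[140:240,230:330],cv2.imread("pics/top1.png")[150:250,220:320]]
cv2.imwrite("pics/c1.png",cv2.hconcat([cv2.resize(i,(400,400),interpolation=cv2.INTER_CUBIC) for i in o]))
E
```

```text
2.6 local [ 0.12  2.41 93.12] F [-0.11  1.11 -0.28] 0.16022339145421197
8,80 [ 1.31   0.562 -0.013] [-0.0068 -0.0025  0.0027]
```

View pics/c1.png

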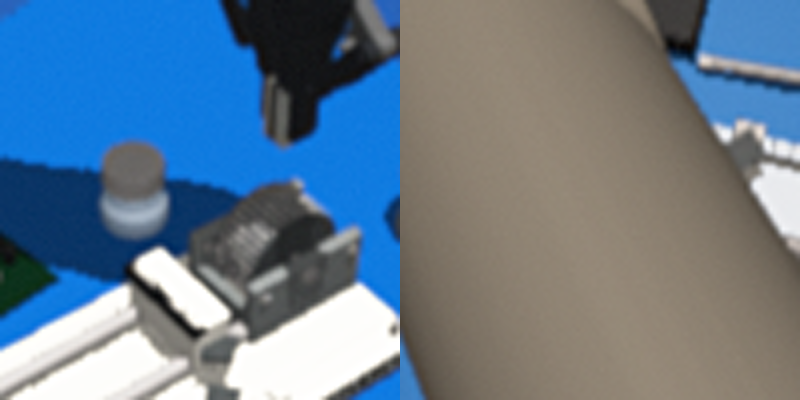

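```bash
python3 rel.py 8,80; python3 - <<'E'
from h import *
from bench import ctrl
p=np.load("pose.npy");t=ctrl.get_obs();print(t["joint_velocities"].round(2))
print(((proj("scene",t["tool_pos"])+p[6:8]-[230,140]+.5)*4).round())
print(((proj("scene",world(p,[(0,120,83),(16,120,83)]))+p[6:8]-[230,140]+.5)*4).round())
E
```

```text
2.7 local [ 1.74  4.35 95.45] F [-0.59  0.5   0.29] 0.1511267298774822
8,80 [ 1.544  0.364 -0.178] [-0.006   0.0016  0.0001]
[-0.29 -0.6  -0.6  -1.03  0.01 -0.12 -0.19]
[[289. 185.]]
[[279. 204.]
 [299. 221.]]
```

```bash
python3 - <<'E'
from bench import get_image,ctrl
from h import *
p=np.load("pose.npy")
for k in range(2):
    t=ctrl.get_obs();u=(proj("scene",t["tool_pos"])[0]+p[6:8]);print(t["clock"],t["tool_pos"].round(1),u.round(1),t["joint_velocities"].round(2),t["ft_force"].round(2))
    i=get_image("scene")[:,:,::-1].copy()
i=i[120:220,240:340];i=cv2.resize(i,(600,600),interpolation=cv2.INTER_CUBIC)
cv2.circle(i,tuple(int(v) for v in (u-[240,120]+.5)*6),3,(0,0,255),-1);cv2.imwrite("pics/c2.png",i)
E
```

```text
2.7 [585.8  95.9  95.4] [301.8 185.7] [-0.29 -0.6  -0.6  -1.03  0.01 -0.12 -0.19] [-0.59  0.5   0.29]
2.75 [586.2  96.4  95.9] [302.1 185.5] [-0.4  -0.29 -0.4  -0.4   0.03 -0.14  0.02] [-0.24 -0.56 -0.4 ]
```

View pics/c2.png

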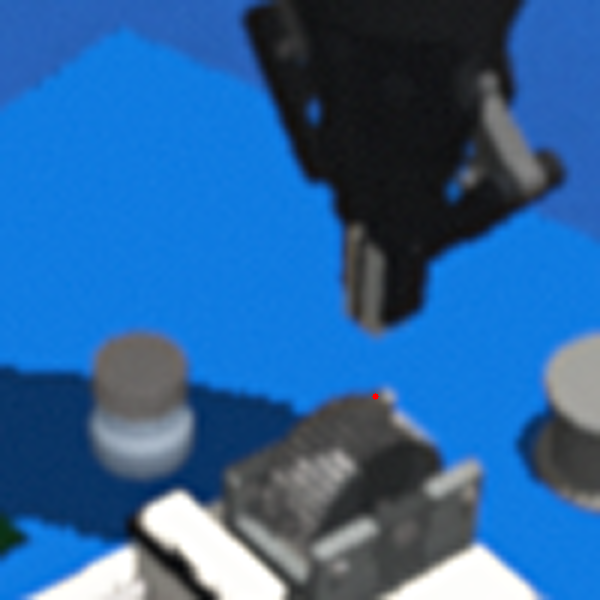

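```bash
python3 - <<'E'
from h import *
for n in C:
    R=cv2.Rodrigues(C[n]["rvec"])[0];print(n,(-R.T@C[n]["tvec"]).round(),R[2].round(3))
from bench import ctrl
t=ctrl.get_obs();print(t["q"].round(1))
for z in(96,110,125,140):print(z,proj("scene",[586,96,z]).round(1))
for d in(20,40,60):print(d,proj("scene",[586-d,96,96]).round(1),proj("scene",[586,96+d,96]).round(1))
E
```

```text
top [449.  30. 865.] [ 0.167  0.013 -0.986]
scene [ 904. -408.  622.] [-0.409  0.558 -0.722]
[ 11.5  25.2 -32.3 101.6  15.7  57.6 -41.7]
96 [[301.2 185.1]]
110 [[301.6 179.9]]
125 [[302.  174.2]]
140 [[302.5 168.3]]
20 [[293.3 181.1]] [[306.8 180. ]]
40 [[285.6 177.2]] [[312.1 175.1]]
60 [[278.  173.4]] [[317.4 170.4]]
```

View pics/top1.png

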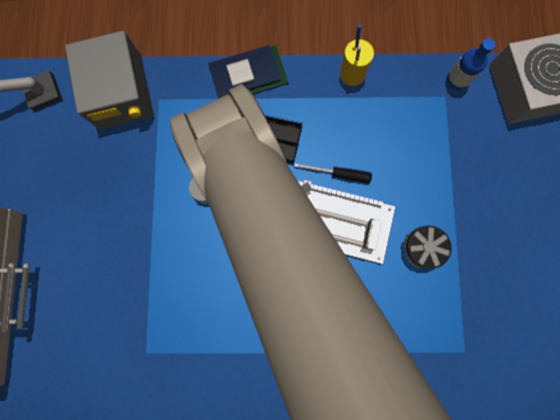

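View pics/scene1.png

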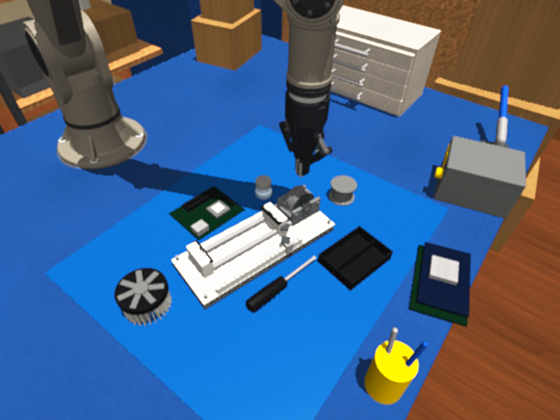

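```bash
python3 - <<'E'
from h import *
for h in(96,150,200,250,300,350,400,450,500):print(h,proj("top",[586,96,h]).round(0),proj("scene",[586,96,h]).round(0))
E
```

```text
96 [[255. 200.]] [[301. 185.]]
150 [[252. 194.]] [[303. 164.]]
200 [[250. 189.]] [[304. 143.]]
250 [[247. 183.]] [[306. 120.]]
300 [[243. 175.]] [[308.  93.]]
350 [[239. 166.]] [[310.  64.]]
400 [[234. 156.]] [[313.  31.]]
450 [[227. 143.]] [[315.  -6.]]
500 [[219. 126.]] [[318. -49.]]
```

Request:
servo_tool --motion '[[[0,0,0],[0,0,0],-1],[[0,0,0],[0,0,0],-1],[[0.2,0,0],[0,0,0],-1],[[0.4,0,0],[0,0,0],-1],[[0.6,0,0],[0,0,0],-1],[[0.6,0,0],[0,0,0],-1]]'

```text
clock: 3.3
tool_pos: [584.7, 96.8, 87.8]
eef_rot: [-150.6, 89.9, -165.4]
ft_force: [-0.9, 0.2, -0.2]
finger_gap: -0.3
```

```bash
python3 rel.py 8,80
```

```text
3.3 local [ 0.44  4.97 87.75] F [-0.86  0.2  -0.22] -0.28489204630709797
8,80 [ 0.775  0.303 -0.045] [-0.0043 -0.001   0.0005]
```

Request:
servo_tool --motion '[[[0.1,0.1,0],[0,0,0],-1],[[0.2,0.2,0],[0,0,0],-1],[[0.3,0.3,0],[0,0,0],-1],[[0.4,0.3,0],[0,0,0],-1],[[0.5,0.3,0],[0,0,0],-1],[[0.55,0.3,0],[0,0,0],-1],[[0.6,0.3,0],[0,0,0],-1],[[0.6,0.3,0],[0,0,0],-1]]'

```text
clock: 3.97
tool_pos: [585.9, 99.7, 82.3]
eef_rot: [-100.5, 90.0, -115.3]
ft_force: [-0.7, -0.1, -0.6]
finger_gap: 0.1
```

```bash
python3 rel.py 8,80;python3 - <<'E'
from bench import get_image,ctrl
import cv2
i=get_image("scene")[:,:,::-1][120:220,240:340];cv2.imwrite("pics/c3.png",cv2.resize(i,(500,500),interpolation=cv2.INTER_CUBIC))
E
```

```text
3.9667 local [ 0.85  8.08 82.28] F [-0.73 -0.07 -0.58] 0.09392998945604303
8,80 [ 0.228 -0.008 -0.085] [-0.0044 -0.      0.0002]
```

View pics/c3.png

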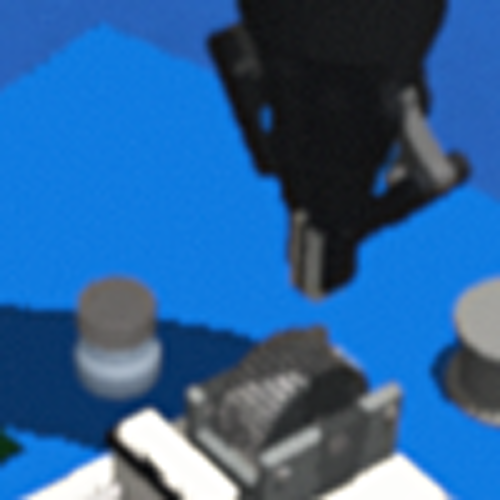

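```bash
python3 - <<'E'
from h import *
print(proj("scene",[[0,0,0],[0,0,200],[100,0,0],[0,-100,0],[-100,0,0],[0,100,0]]).round(0).tolist())
print(proj("top",[[0,0,0],[0,0,200],[100,0,0]]).round(0).tolist())
E
```

```text
[[102.0, 141.0], [75.0, 70.0], [126.0, 155.0], [69.0, 159.0], [81.0, 128.0], [132.0, 125.0]]
[[306.0, 502.0], [312.0, 581.0], [305.0, 447.0]]
```

Request:
servo_tool --motion '[[[-3,0,0],[0,0,0],-1],[[-6,0,0],[0,0,0],-1],[[-7,-4,-0.7],[0,0,0],-1],[[-7,-8,-1.4],[0,0,0],-1],[[-7,-12,-2.1],[0,0,0],-1],[[-7,-16,-2.8],[0,0,0],-1],[[-7,-20,-3.5],[0,0,0],-1],[[-7,-24,-4.2],[0,0,0],-1],[[-7,-28,-4.9],[0,0,0],-1],[[-7,-31,-5.4],[0,0,0],-1],[[-7,-32.5,-5.6],[0,0,0],-1],[[-7,-32.5,-5.6],[0,0,0],-1]]'

```text
clock: 5.02
tool_pos: [446.3, -204.6, 152.4]
eef_rot: [-99.5, 89.9, -114.8]
ft_force: [0.4, 0.3, -0.3]
finger_gap: 0.1
```

```bash
python3 - <<'E'
from bench import get_image,ctrl
from h import *
for k in range(2):
  for n in("scene","top"):
    t=ctrl.get_obs();u=proj(n,t["tool_pos"])[0];i=get_image(n)[:,:,::-1].copy()
    cv2.imwrite(f"pics/{n}2.png",i);print(n,t["clock"],t["tool_pos"].round(1),u.round(1))
a,b=cv2.imread("pics/scene2.png"),cv2.imread("pics/top2.png")
cv2.imwrite("pics/c4.png",b)
E
```

```text
scene 5.0167 [ 446.3 -204.6  152.4] [130.1 219.6]
top 5.0667 [ 447.8 -201.8  152.5] [420.6 269.9]
scene 5.1167 [ 448.8 -199.8  152.6] [133.4 218.6]
top 5.1667 [ 449.3 -198.7  152.6] [418.8 269. ]
```

View pics/top2.png

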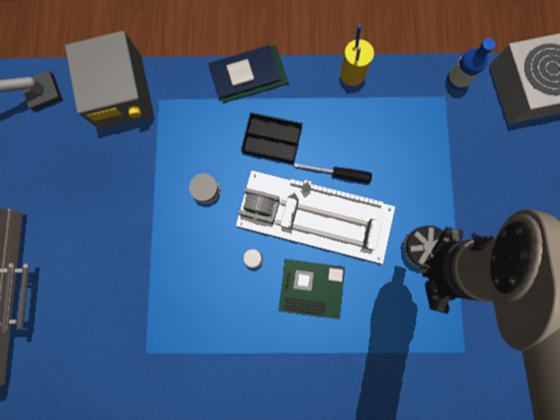

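View pics/scene2.png

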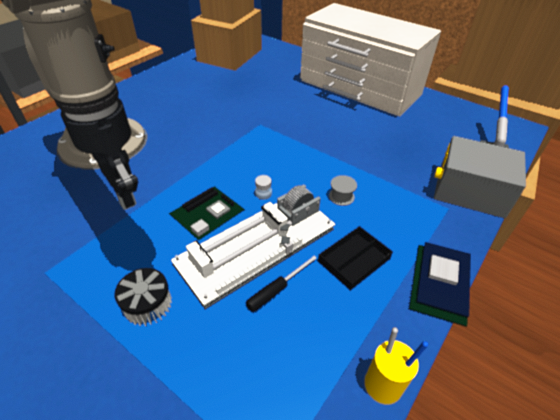

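```bash
python3 - <<'E'
import cv2
a=cv2.imread("pics/top2.png")[225:315,395:485]; b=cv2.imread("pics/scene2.png")[140:230,90:180]
cv2.imwrite("pics/c4.png",cv2.hconcat([cv2.resize(i,(396,396),interpolation=cv2.INTER_CUBIC) for i in(a,b)]))
E
```

```text
(no output)
```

View pics/c4.png

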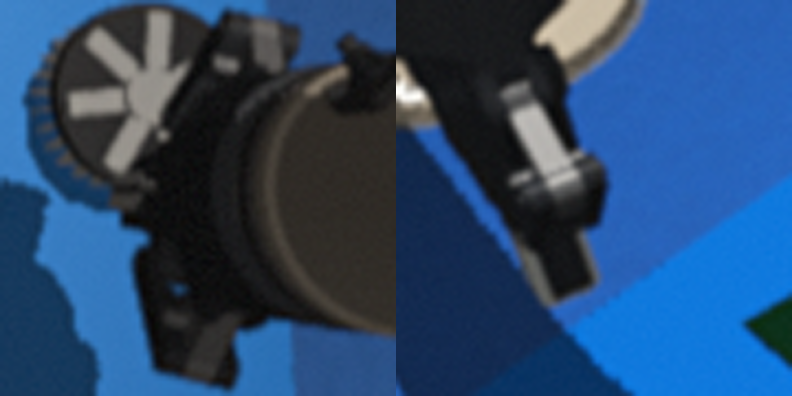

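```bash
python3 - <<'E'
from h import *
for t in([425.7,271.6],[424.5,271],[426.5,270]):
  print(tri(np.array(t),np.array([130.7,207.7])))
from bench import ctrl;print(ctrl.get_obs()["tool_pos"])
E
```

```text
(array([ 446.79981619, -199.72762479,  176.83994551]), array([-1.64323701, -1.16080342, -1.91280588, -0.01797091]))
(array([ 447.13797267, -198.84781266,  176.3413549 ]), array([-1.07354239, -0.7597569 , -1.25086608, -0.01086146]))
(array([ 449.33639791, -200.66817483,  179.13772205]), array([-1.52894901, -1.08047977, -1.77569757, -0.016421  ]))
[ 449.51965981 -198.24649887  152.57036309]
```

```bash
python3 rel.py 8,152.5 8,75
```

```text
5.2167 local [ -56.11 -314.64  152.57] F [ 0.1   0.36 -0.34] -0.1412857436315405
8,152.5 [ 0.034 32.273  5.555] [-0.0017  0.0006 -0.0008]
8,75 [ 7.784 32.268  5.551] [-0.0017  0.0006 -0.0008]
```

Request:
servo_tool --motion '[[[0,4,0.7],[0,0,0],-1],[[0,8,1.4],[0,0,0],-1],[[0,12,2.1],[0,0,0],-1],[[0,16,2.8],[0,0,0],-1],[[0,20,3.4],[0,0,0],-1],[[0,24,4.1],[0,0,0],-1],[[0,28,4.8],[0,0,0],-1],[[1,31,5.3],[0,0,0],-1],[[3.5,32.4,5.55],[0,0,0],-1],[[6,32.4,5.55],[0,0,0],-1],[[7,32.4,5.55],[0,0,0],-1],[[7,32.4,5.55],[0,0,0],-1]]'

```text
clock: 6.22
tool_pos: [582.5, 99.9, 79.5]
eef_rot: [-158.5, 89.6, -173.1]
ft_force: [0.2, -0.8, 0.6]
finger_gap: -0.2
```

```bash
python3 rel.py 8,75
```

```text
6.2167 local [-2.53  7.33 79.51] F [ 0.23 -0.76  0.56] -0.21629904316662169
8,75 [0.45  0.069 0.255] [-0.0016 -0.0058  0.0023]
```

Now a slow descent, feeling for contact.

Request:
servo_tool --motion '[[[0.2,0,0],[0,0,0],-1],[[0.5,0,0],[0,0,0],-1],[[0.8,0,0],[0,0,0],-1],[[1.1,0,0],[0,0,0],-1],[[1.4,0,0],[0,0,0],-1],[[1.6,0,0],[0,0,0],-1],[[1.7,0,0],[0,0,0],-1],[[1.8,0,0],[0,0,0],-1],[[1.8,0,0],[0,0,0],-1]]'

```text
clock: 6.97
tool_pos: [585.1, 99.0, 64.2]
eef_rot: [-140.6, 90.0, -155.4]
ft_force: [0.5, 0.3, -0.6]
finger_gap: -0.0
```

```bash
python3 rel.py 8,60;python3 - <<'E'
from bench import get_image,ctrl
import cv2
i=get_image("scene")[:,:,::-1][120:220,240:340];cv2.imwrite("pics/c5.png",cv2.resize(i,(500,500),interpolation=cv2.INTER_CUBIC))
E
```

```text
6.9667 local [ 0.27  7.13 64.21] F [ 0.48  0.29 -0.57] -0.0473072546036553
8,60 [ 0.421  0.087 -0.028] [-0.0044 -0.0002  0.0002]
```

View pics/c5.png

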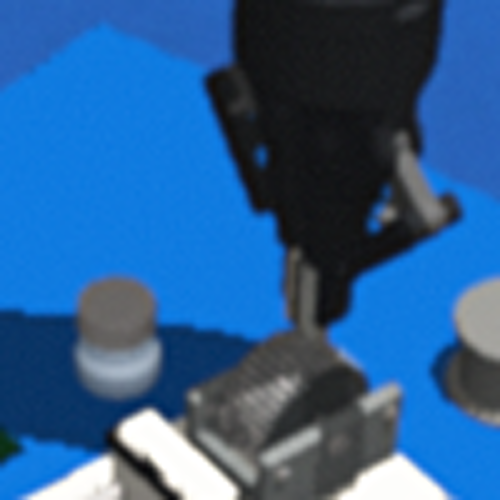

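Request:
servo_tool --motion '[[[0.1,0.05,0],[0,0,0],-1],[[0.2,0.1,0],[0,0,0],-1],[[0.3,0.1,0],[0,0,0],-1],[[0.4,0.1,0],[0,0,0],-1],[[0.4,0.1,0],[0,0,0],-1],[[0.4,0.1,0],[0,0,0],-1]]'

```text
clock: 7.52
tool_pos: [585.4, 99.9, 60.3]
eef_rot: [-125.4, 90.0, -140.3]
ft_force: [-0.2, 0.4, -0.0]
finger_gap: -0.1
```

Request:
servo_tool --motion '[[[0.1,0,0],[0,0,0],-1],[[0.2,0,0],[0,0,0],-1],[[0.3,0,0],[0,0,0],-1],[[0.3,0,0],[0,0,0],-1],[[0.3,0,0],[0,0,0],-1]]'

```text
clock: 7.93
tool_pos: [585.4, 99.9, 57.3]
eef_rot: [-132.0, 90.0, -146.8]
ft_force: [0.3, -0.1, 0.5]
finger_gap: -0.4
```

Request:
servo_tool --motion '[[[0.1,0,0],[0,0,0],-1],[[0.2,0,0],[0,0,0],-1],[[0.2,0,0],[0,0,0],-1],[[0.2,0,0],[0,0,0],-1]]'

```text
clock: 8.27
tool_pos: [585.4, 99.9, 55.3]
eef_rot: [-112.4, 90.0, -127.2]
ft_force: [-0.4, 0.2, -0.4]
finger_gap: 0.1
```

```bash
python3 rel.py;python3 - <<'E'
from bench import get_image,ctrl
import cv2
i=get_image("scene")[:,:,::-1][160:220,270:330];cv2.imwrite("pics/c6.png",cv2.resize(i,(600,600),interpolation=cv2.INTER_CUBIC))
E
```

```text
8.2667 local [ 0.32  8.11 55.29] F [-0.36  0.17 -0.37] 0.06155204841456184
```

View pics/c6.png

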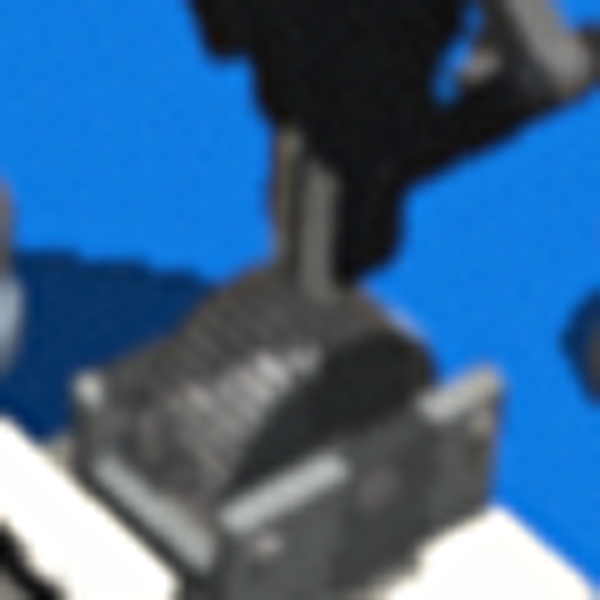

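Request:
servo_tool --motion '[[[0.1,0,0],[0,0,0],-1],[[0.2,0,0],[0,0,0],-1],[[0.2,0,0],[0,0,0],-1],[[0.2,0,0],[0,0,0],-1]]'

```text
clock: 8.65
tool_pos: [585.4, 99.9, 53.3]
eef_rot: [-127.9, 90.0, -142.7]
ft_force: [0.6, 0.1, -0.1]
finger_gap: 0.0
```

Request:
servo_tool --motion '[[[0.1,0,0],[0,0,0],-1],[[0.2,0,0],[0,0,0],-1],[[0.2,0,0],[0,0,0],-1],[[0.2,0,0],[0,0,0],-1]]'

```text
clock: 8.98
tool_pos: [585.4, 99.9, 51.3]
eef_rot: [-131.5, 90.0, -146.3]
ft_force: [0.0, -1.2, 1.2]
finger_gap: 0.1
```

Request:
servo_tool --motion '[[[0.1,0,0],[0,0,0],-1],[[0.1,0,0],[0,0,0],-1],[[0.1,0,0],[0,0,0],-1]]'

```text
clock: 9.23
tool_pos: [585.4, 100.0, 50.3]
eef_rot: [-113.7, 90.0, -128.6]
ft_force: [0.5, 1.0, -0.4]
finger_gap: -0.1
```

Request:
servo_tool --motion '[[[0.1,0,0],[0,0,0],-1],[[0.1,0,0],[0,0,0],-1],[[0.2,0,0],[0,0,0],-1],[[0.2,0,0],[0,0,0],-1],[[0.2,0,0],[0,0,0],-1]]'

```text
clock: 9.65
tool_pos: [585.5, 100.0, 48.7]
eef_rot: [-41.2, 90.0, -56.1]
ft_force: [-1.4, -0.8, 3.6]
finger_gap: -0.2
```

```bash
python3 rel.py;python3 - <<'E'
from bench import get_image,ctrl
import cv2
i=get_image("scene")[:,:,::-1][160:220,270:330];cv2.imwrite("pics/c7.png",cv2.resize(i,(600,600),interpolation=cv2.INTER_CUBIC))
E
```

```text
9.65 local [ 0.43  8.24 48.75] F [-1.42 -0.8   3.59] -0.1742376593533291
```

View pics/c7.png

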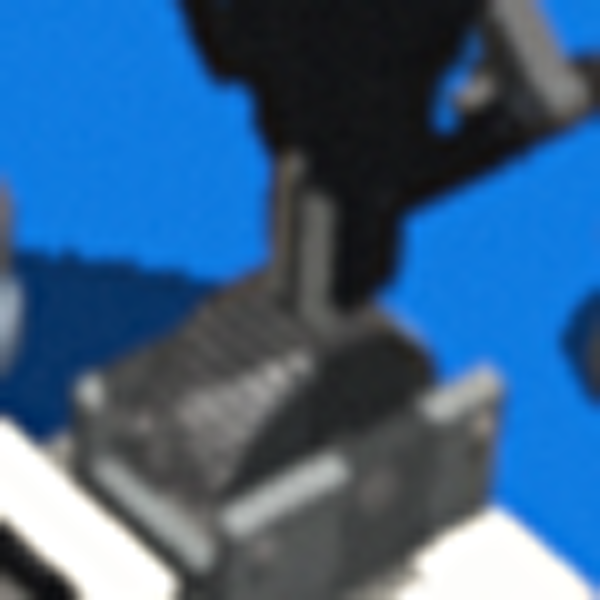

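Request:
servo_tool --motion '[[[0.1,0,0],[0,0,0],-1],[[0.2,0,0],[0,0,0],-1],[[0.25,0,0],[0,0,0],-1],[[0.25,0,0],[0,0,0],-1]]'

```text
clock: 10.03
tool_pos: [585.6, 100.0, 46.2]
eef_rot: [-34.1, 90.0, -48.9]
ft_force: [-3.0, -0.7, 6.3]
finger_gap: -0.2
```

Request:
servo_tool --motion '[[[0,-0.2,0],[0,0,0],-1],[[0,-0.4,0],[0,0,0],-1],[[0,-0.6,0],[0,0,0],-1],[[0,-0.8,0],[0,0,0],-1],[[0,-1.0,0],[0,0,0],-1],[[0,-1.2,0],[0,0,0],-1],[[0,-1.4,0],[0,0,0],-1],[[0,-1.6,0],[0,0,0],-1],[[0,-1.6,0],[0,0,0],-1]]'

```text
clock: 10.78
tool_pos: [581.7, 85.3, 46.5]
eef_rot: [60.0, 89.9, 45.2]
ft_force: [-1.6, 0.4, 5.3]
finger_gap: -0.0
```

```bash
python3 rel.py;python3 - <<'E'
from bench import get_image,ctrl
import cv2
i=get_image("scene")[:,:,::-1]; cv2.imwrite("pics/scene3.png",i)
cv2.imwrite("pics/c8.png",cv2.resize(i[170:270,240:340],(600,600),interpolation=cv2.INTER_CUBIC))
E
```

```text
10.7833 local [ 0.41 -6.96 46.51] F [-1.61  0.45  5.3 ] -0.04765965530722381
```

View pics/c8.png

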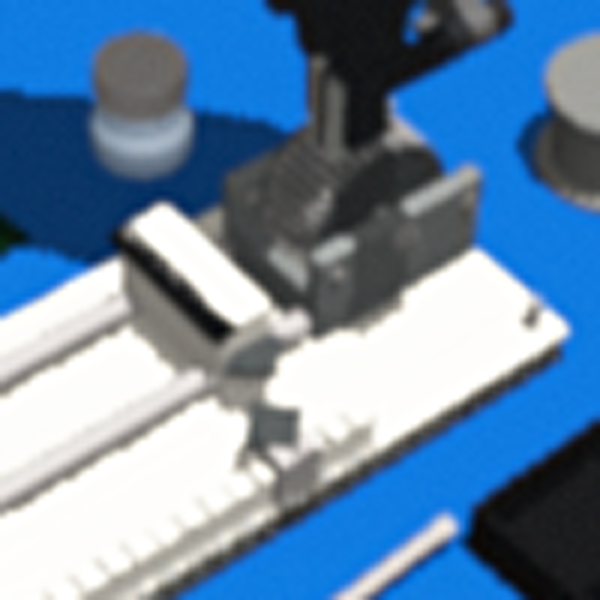

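Request:
servo_tool --motion '[[[-0.5,0,0],[0,0,0],-1],[[-1.0,0,0],[0,0,0],-1],[[-1.0,0,0],[0,0,0],-1],[[-1.0,0.8,0],[0,0,0],-1],[[-1.0,1.6,0],[0,0,0],-1],[[-1.0,1.6,0],[0,0,0],-1],[[-0.7,1.6,0],[0,0,0],-1],[[-0.4,1.6,0],[0,0,0],-1],[[-0.2,1.6,0],[0,0,0],-1],[[-0.1,1.6,0],[0,0,0],-1],[[0,1.6,0],[0,0,0],-1],[[0,1.6,0],[0,0,0],-1]]'

```text
clock: 11.83
tool_pos: [585.4, 100.1, 46.3]
eef_rot: [-115.8, 90.0, -130.7]
ft_force: [-1.9, -0.4, 7.1]
finger_gap: -0.1
```

Request:
servo_tool --motion '[[[0,-0.2,0],[0,0,0],-1],[[0,-0.4,0],[0,0,0],-1],[[0,-0.6,0],[0,0,0],-1],[[0,-0.8,0],[0,0,0],-1],[[0,-1.0,0],[0,0,0],-1],[[0,-1.2,0],[0,0,0],-1],[[0,-1.4,0],[0,0,0],-1],[[0,-1.6,0],[0,0,0],-1],[[0,-1.6,0],[0,0,0],-1]]'

```text
clock: 12.58
tool_pos: [581.4, 84.7, 46.6]
eef_rot: [63.5, 90.0, 48.6]
ft_force: [-1.9, 2.0, 6.3]
finger_gap: -0.0
```

```bash
python3 rel.py;python3 - <<'E'
from bench import get_image,ctrl
import cv2
i=get_image("scene")[:,:,::-1]; cv2.imwrite("pics/scene4.png",i)
cv2.imwrite("pics/c9.png",cv2.resize(i[170:270,240:340],(600,600),interpolation=cv2.INTER_CUBIC))
E
```

```text
12.5833 local [ 0.26 -7.63 46.57] F [-1.89  1.97  6.27] -0.03461244479349562
```

View pics/c9.png

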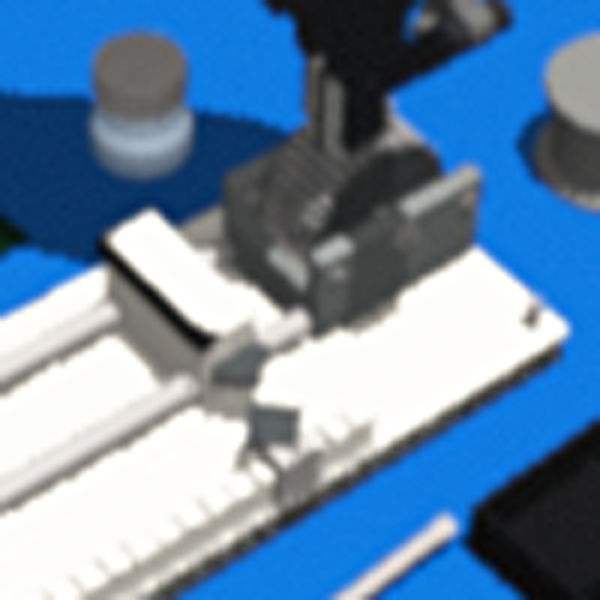

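Request:
servo_tool --motion '[[[-0.5,0,0],[0,0,0],-1],[[-1.0,0,0],[0,0,0],-1],[[-1.0,0,0],[0,0,0],-1],[[-1.0,0.8,0],[0,0,0],-1],[[-1.0,1.6,0],[0,0,0],-1],[[-1.0,1.6,0],[0,0,0],-1],[[-0.7,1.6,0],[0,0,0],-1],[[-0.4,1.6,0],[0,0,0],-1],[[-0.2,1.6,0],[0,0,0],-1],[[-0.1,1.6,0],[0,0,0],-1],[[0,1.6,0],[0,0,0],-1],[[0,1.6,0],[0,0,0],-1]]'

```text
clock: 13.63
tool_pos: [585.4, 100.1, 46.3]
eef_rot: [-123.9, 90.0, -138.7]
ft_force: [-1.0, -0.3, 6.4]
finger_gap: -0.0
```

Request:
servo_tool --motion '[[[0,-0.2,0],[0,0,0],-1],[[0,-0.4,0],[0,0,0],-1],[[0,-0.6,0],[0,0,0],-1],[[0,-0.8,0],[0,0,0],-1],[[0,-1.0,0],[0,0,0],-1],[[0,-1.2,0],[0,0,0],-1],[[0,-1.4,0],[0,0,0],-1],[[0,-1.6,0],[0,0,0],-1],[[0,-1.6,0],[0,0,0],-1]]'

```text
clock: 14.38
tool_pos: [581.4, 84.7, 46.6]
eef_rot: [67.0, 90.0, 52.1]
ft_force: [-0.9, 0.0, 6.2]
finger_gap: -0.1
```

Request:
servo_tool --motion '[[[-0.5,0,0],[0,0,0],-1],[[-1.5,0,0],[0,0,0],-1],[[-4,0,0],[0,0,0],-1],[[-7,0,0],[0,0,0],-1],[[-7,3.5,0],[0,0,0],-1],[[-7,7,0],[0,0,0],-1],[[-7,10.5,0],[0,0,0],-1],[[-7,14,0],[0,0,0],-1],[[-7,17,0],[0,0,0],-1],[[-7,18,0],[0,0,0],-1]]'

```text
clock: 15.22
tool_pos: [626.8, 265.1, 116.5]
eef_rot: [100.6, 89.7, 86.1]
ft_force: [-0.5, 1.1, -0.2]
finger_gap: 0.5
```

```bash
python3 rel.py;python3 - <<'E'
from bench import get_image
import cv2
for n in("scene","top"): cv2.imwrite(f"pics/{n}5.png",get_image(n)[:,:,::-1])
E
python3 ov.py 5 37 34 pics/ov5.png
```

```text
15.2167 local [ -1.2  178.41 116.52] F [-0.52  1.13 -0.23] 0.5057944769177939
```

View pics/ov5.png

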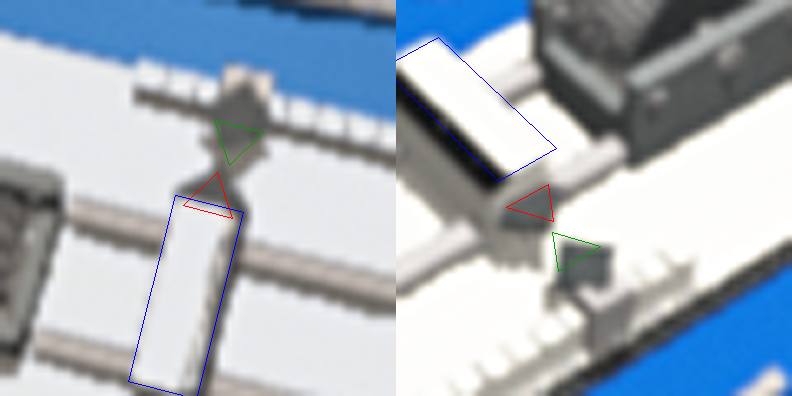

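View pics/top5.png

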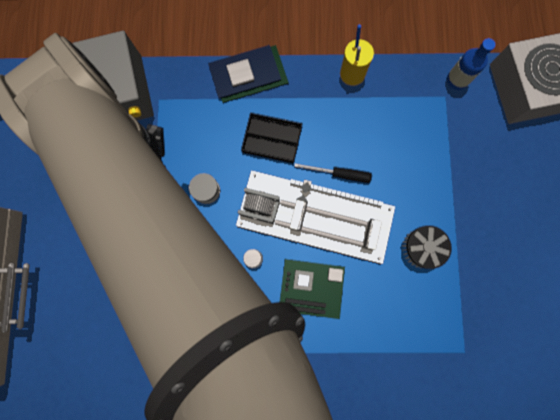

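```bash
python3 - <<'E'
from h import *
p=np.load("pose.npy")
def warp(v,tag,z):
    # rectify plane z: local (x,y) -> 8 px/mm image; x range 10..75, y range 10..65
    s=7; L=[(20,65,z),(75,65,z),(75,10,z),(20,10,z)]
    src=(proj(v,world(p,L))+(p[4:6] if v=="top" else p[6:8])).astype(np.float32)
    dst=np.float32([[(65-l[1])*s,(75-l[0])*s] for l in L])
    im=cv2.imread(f"pics/{v}{tag}.png");H=cv2.getPerspectiveTransform(src,dst)
    o=cv2.warpPerspective(im,H,(55*s,55*s),flags=cv2.INTER_CUBIC)
    for y in range(10,66,5):
        u=(65-y)*s;cv2.line(o,(u,0),(u,6 if y%10 else 14),(0,0,255),1)
        if y%10==0: cv2.putText(o,str(y),(u+2,20),0,.4,(0,0,255),1)
    return o
import sys
cv2.imwrite("pics/rect5.png",cv2.hconcat([warp("top","5",46),warp("scene","5",46)]))
E
```

```text
(no output)
```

View pics/rect5.png

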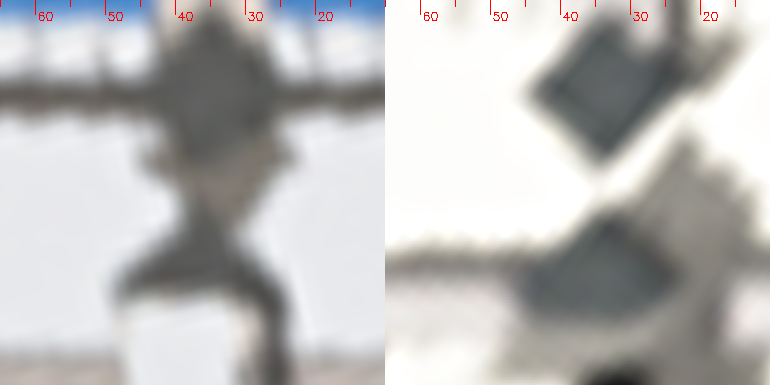

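```bash
python3 - <<'E'
import cv2,numpy as np
im=cv2.imread("pics/rect5.png")
for name,off in(("top",0),("scene",385)):
    g=im[:,off:off+385].astype(int).max(2)
    print(name)
    for r in list(range(90,170,8))+list(range(196,286,8)):
        out=[]
        for th in(110,130,150):
            m=g[r]<th; c=215
            idx=np.where(m&(abs(np.arange(385)-c)<110))[0]
            if len(idx)==0: out.append(None);continue
            # run containing nearest to c
            k=idx[np.argmin(abs(idx-c))];a=b=k
            while a>0 and m[a-1]:a-=1
            while b<384 and m[b+1]:b+=1
            out.append((round(65-a/7,1),round(65-b/7,1),round(65-(a+b)/14,1)))
        print(r,out)
E
```

```text
top
90 [(np.float64(51.0), np.float64(19.1), np.float64(35.1)), (np.float64(65.0), np.float64(10.1), np.float64(37.6)), (np.float64(65.0), np.float64(10.1), np.float64(37.6))]
98 [(np.float64(65.0), np.float64(18.6), np.float64(41.8)), (np.float64(65.0), np.float64(10.1), np.float64(37.6)), (np.float64(65.0), np.float64(10.1), np.float64(37.6))]
106 [(np.float64(46.6), np.float64(24.9), np.float64(35.7)), (np.float64(64.0), np.float64(20.1), np.float64(42.1)), (np.float64(65.0), np.float64(10.1), np.float64(37.6))]
114 [(np.float64(42.4), np.float64(26.0), np.float64(34.2)), (np.float64(45.0), np.float64(24.9), np.float64(34.9)), (np.float64(47.6), np.float64(23.3), np.float64(35.4))]
122 [(np.float64(41.1), np.float64(26.7), np.float64(33.9)), (np.float64(42.1), np.float64(25.9), np.float64(34.0)), (np.float64(43.3), np.float64(25.1), np.float64(34.2))]
130 [(np.float64(40.3), np.float64(27.1), np.float64(33.7)), (np.float64(41.3), np.float64(26.3), np.float64(33.8)), (np.float64(42.0), np.float64(25.6), np.float64(33.8))]
138 [(np.float64(40.0), np.float64(28.3), np.float64(34.1)),
[... 5367 characters left out ...]
(26.1))]
260 [(np.float64(41.3), np.float64(23.7), np.float64(32.5)), (np.float64(46.0), np.float64(21.7), np.float64(33.9)), (np.float64(50.1), np.float64(10.1), np.float64(30.1))]
268 [(np.float64(45.1), np.float64(22.7), np.float64(33.9)), (np.float64(48.3), np.float64(20.9), np.float64(34.6)), (np.float64(63.3), np.float64(10.1), np.float64(36.7))]
276 [(np.float64(45.3), np.float64(22.4), np.float64(33.9)), (np.float64(47.1), np.float64(20.4), np.float64(33.8)), (np.float64(48.7), np.float64(14.9), np.float64(31.8))]
284 [(np.float64(45.0), np.float64(22.7), np.float64(33.9)), (np.float64(46.6), np.float64(20.3), np.float64(33.4)), (np.float64(47.7), np.float64(15.7), np.float64(31.7))]
```

```bash
cat > rect.py <<'E'
from h import *
p=np.load("pose.npy")
def warp(v,tag,z,x0,x1,y0,y1,s=7):
    L=[(x0,y1,z),(x1,y1,z),(x1,y0,z),(x0,y0,z)]
    src=(proj(v,world(p,L))+(p[4:6] if v=="top" else p[6:8])).astype(np.float32)
    dst=np.float32([[(y1-l[1])*s,(x1-l[0])*s] for l in L])
    im=cv2.imread(f"pics/{v}{tag}.png");H=cv2.getPerspectiveTransform(src,dst)
    return cv2.warpPerspective(im,H,(int((y1-y0)*s),int((x1-x0)*s)),flags=cv2.INTER_CUBIC)
def jawshift(v,tag,rng=(10,30),z=60,xs=(-25,25)):
    # template: window y 55-16..55+8 in start image ; search
    a=warp(v,"0",z,xs[0],xs[1],39,63)
    b=warp(v,tag,z,xs[0],xs[1],39-rng[1],63-rng[0])
    r=cv2.matchTemplate(b,a,cv2.TM_CCOEFF_NORMED)[0]
    k=int(r.argmax());d=rng[1]-0  # col k -> top y = 63-rng0 - k/7
    return round(rng[0]+k/7,2),round(float(r.max()),3)
if __name__=="__main__":
    import sys
    for v in("scene","top"):
        for xs in((-25,25),(-28,0),(0,28)): print(v,xs,jawshift(v,sys.argv[1],xs=xs))
E
python3 rect.py 5
python3 - <<'E'
from rect import *
cv2.imwrite("pics/r60.png",cv2.vconcat([cv2.hconcat([warp(v,t,60,-32,48,15,70,5) for t in("0","5")]) for v in("scene",)]+[cv2.hconcat([warp("top",t,60,-32,48,15,70,5) for t in("0","5")])]))
E
```

```text
scene (-25, 25) (16.57, 0.971)
scene (-28, 0) (17.0, 0.97)
scene (0, 28) (16.29, 0.981)
top (-25, 25) (18.71, 0.933)
top (-28, 0) (19.14, 0.948)
top (0, 28) (18.29, 0.96)
```

View pics/r60.png

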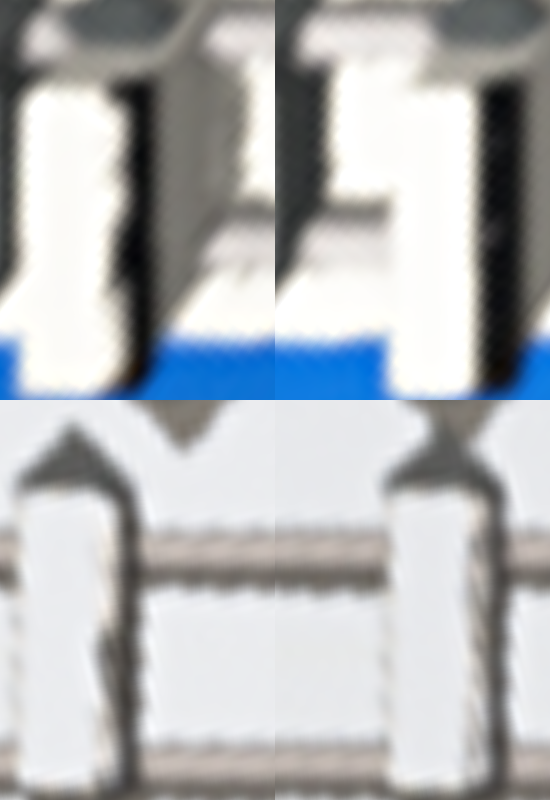

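```bash
python3 - <<'E'
from rect import *
def g(v,t):
    o=warp(v,t,46,20,75,15,70,7)
    for y in range(15,71,5):
        u=(70-y)*7;cv2.line(o,(u,0),(u,6 if y%10 else 14),(0,0,255),1)
        if y%10==0: cv2.putText(o,str(y),(u+2,20),0,.4,(0,0,255),1)
    return o
cv2.imwrite("pics/r46a.png",cv2.hconcat([g("scene","0"),g("scene","5")]))
cv2.imwrite("pics/r46b.png",cv2.hconcat([g("top","0"),g("top","5")]))
E
```

```text
(no output)
```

View pics/r46a.png

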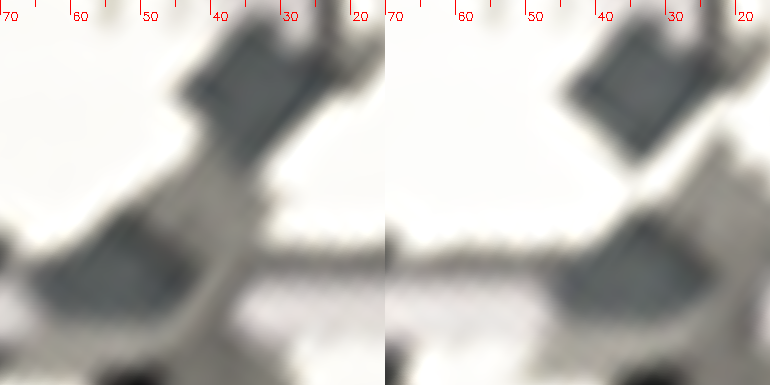

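View pics/r46b.png

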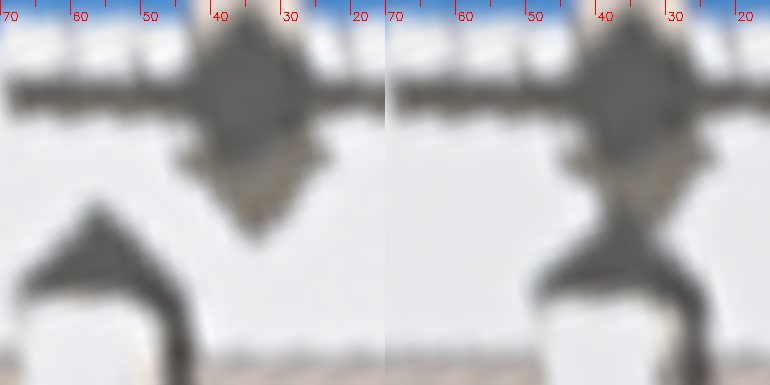

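```bash
python3 - <<'E'
from rect import *
for t in("0","5"):
    o=warp("top",t,46,60,95,15,60,8)
    cv2.imwrite(f"pics/tab{t}.png",cv2.resize(o,None,fx=2,fy=2))
    r=o[:,:,2].astype(float)
    for x in (82,81,80,79,78,77,76,75,74):
        row=r[(95-x)*8]; c=int((60-34)*8)
        w=row[c-120:c+120]; lo=np.percentile(row,10);hi=row[c-30:c+30].max();th=(lo+hi)/2
        a=c
        while a>0 and row[a]>th:a-=1
        b=c
        while b<len(row)-1 and row[b]>th:b+=1
        print(t,x,lo,hi,round(60-a/8,2),round(60-b/8,2),round(60-(a+b)/16,2))
E
```

```text
0 82 66.0 72.0 34.0 34.0 34.0
0 81 70.0 79.0 34.0 34.0 34.0
0 80 72.0 99.0 40.25 33.88 37.06
0 79 71.0 135.0 41.75 27.12 34.44
0 78 69.0 171.0 42.75 26.88 34.81
0 77 66.0 205.0 42.88 26.88 34.88
0 76 66.0 225.0 43.12 26.88 35.0
0 75 74.0 232.0 43.0 26.62 34.81
0 74 95.9 235.0 34.0 34.0 34.0
5 82 66.0 68.0 34.0 34.0 34.0
5 81 69.0 76.0 34.0 34.0 34.0
5 80 71.0 97.0 40.25 33.88 37.06
5 79 70.0 132.0 41.38 27.25 34.31
5 78 69.0 168.0 42.62 27.0 34.81
5 77 65.0 201.0 42.88 26.88 34.88
5 76 64.0 220.0 43.12 26.88 35.0
5 75 73.0 227.0 43.0 26.75 34.88
5 74 93.9 229.0 34.0 34.0 34.0
```

View pics/tab0.png

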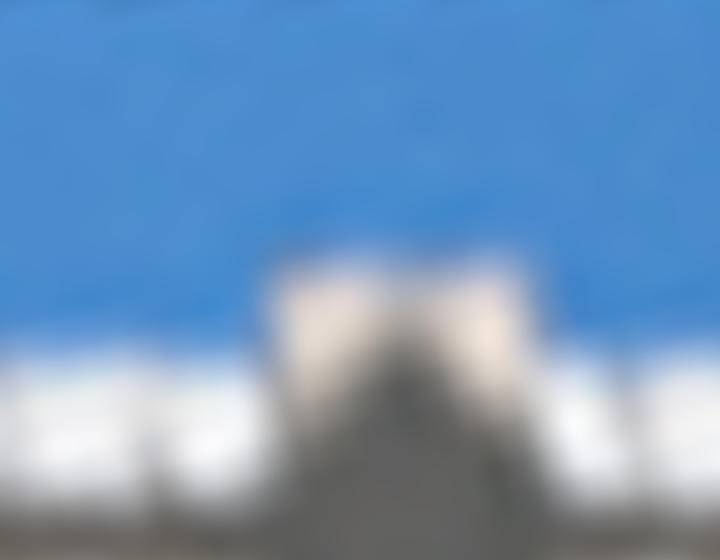

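```bash
python3 rel.py 2,116.5; python3 - <<'E'
from rect import *
for t,c in(("0",55),("5",36.5)):
    o=warp("top",t,46,30,50,c-14,c+14,8).max(2).astype(float)
    for x in(42,41,40,39,38,37):
        row=o[int((50-x)*8)];k=112;th=140
        a=b=k
        while a>0 and row[a]<th:a-=1
        while b<len(row)-1 and row[b]<th:b+=1
        print(t,x,round(c+14-a/8,2),round(c+14-b/8,2),round(c+14-(a+b)/16,2))
E
```

```text
15.3167 local [ -0.35 174.87 116.02] F [-0.57 -2.06 -1.01] 0.0016554343049226287
2,116.5 [ -0.069 -17.287   0.04 ] [-0.0003 -0.0008 -0.0013]
0 42 58.5 52.62 55.56
0 41 59.38 51.25 55.31
0 40 60.75 50.25 55.5
0 39 61.5 49.62 55.56
0 38 62.62 48.62 55.62
0 37 63.88 47.5 55.69
5 42 39.5 31.62 35.56
5 41 40.38 31.5 35.94
5 40 41.5 31.12 36.31
5 39 42.75 30.25 36.5
5 38 44.0 29.0 36.5
5 37 45.25 28.0 36.62
```

Request:
servo_tool --motion '[[[0,-3.5,0],[0,0,0],-1],[[0,-7,0],[0,0,0],-1],[[0,-10.5,0],[0,0,0],-1],[[0,-14,0],[0,0,0],-1],[[0,-16,0],[0,0,0],-1],[[0,-17,0],[0,0,0],-1],[[2,-17,0],[0,0,0],-1],[[4,-17,0],[0,0,0],-1],[[5.5,-17,0],[0,0,0],-1],[[6,-17,0],[0,0,0],-1],[[6,-17,0],[0,0,0],-1],[[6,-17,0],[0,0,0],-1]]'

```text
clock: 16.32
tool_pos: [584.2, 94.2, 56.4]
eef_rot: [20.3, 90.0, 5.5]
ft_force: [0.6, 0.4, -0.0]
finger_gap: -0.3
```

```bash
python3 rel.py 2,46.3
```

```text
16.3167 local [ 0.61  2.3  56.39] F [ 0.62  0.44 -0.02] -0.3264447000002211
2,46.3 [ 1.009 -0.03  -0.062] [-0.0044  0.0005 -0.0002]
```

Request:
servo_tool --motion '[[[0.3,0,0],[0,0,0],-1],[[0.6,0,0],[0,0,0],-1],[[0.8,0,0],[0,0,0],-1],[[0.9,0,0],[0,0,0],-1],[[1.0,0,0],[0,0,0],-1],[[1.0,0,0],[0,0,0],-1],[[1.0,0,0],[0,0,0],-1]]'

```text
clock: 16.9
tool_pos: [584.6, 94.4, 46.9]
eef_rot: [8.7, 89.9, -6.1]
ft_force: [-1.1, -1.2, 6.3]
finger_gap: -0.4
```

Request:
servo_tool --motion '[[[0,-0.1,0],[0,0,0],-1],[[0,-0.2,0],[0,0,0],-1],[[0,-0.3,0],[0,0,0],-1],[[0,-0.4,0],[0,0,0],-1],[[0,-0.42,0],[0,0,0],-1],[[0,-0.42,0],[0,0,0],-1],[[0,-0.42,0],[0,0,0],-1]]'

```text
clock: 17.48
tool_pos: [583.8, 91.1, 47.1]
eef_rot: [39.8, 89.9, 25.0]
ft_force: [-0.3, 1.1, 5.6]
finger_gap: -0.1
```

Request:
servo_tool --motion '[[[-0.3,0,0],[0,0,0],-1],[[-0.6,0,0],[0,0,0],-1],[[-1.5,0,0],[0,0,0],-1],[[-4,0,0],[0,0,0],-1],[[-7,0,0],[0,0,0],-1],[[-7,3.5,0],[0,0,0],-1],[[-7,7,0],[0,0,0],-1],[[-7,10.5,0],[0,0,0],-1],[[-7,14,0],[0,0,0],-1],[[-7,17,0],[0,0,0],-1],[[-7,17.5,0],[0,0,0],-1],[[-7,17.5,0],[0,0,0],-1]]'

```text
clock: 18.48
tool_pos: [626.7, 262.7, 116.0]
eef_rot: [129.0, 89.9, 114.4]
ft_force: [-0.2, -0.3, 0.3]
finger_gap: -0.5
```

```bash
python3 rel.py;python3 - <<'E'
from bench import get_image
import cv2
for n in("scene","top"): cv2.imwrite(f"pics/{n}6.png",get_image(n)[:,:,::-1])
from rect import *
o=warp("top","6",46,30,50,21,49,8).max(2).astype(float)
for x in(40,39,38,37,36):
    row=o[int((50-x)*8)];k=112;th=140
    a=b=k
    while a>0 and row[a]<th:a-=1
    while b<len(row)-1 and row[b]<th:b+=1
    print(x,round(49-a/8,2),round(49-b/8,2),round(49-(a+b)/16,2))
for v in("scene","top"):
    a=warp(v,"5",60,-25,45,20,46,7)
    for sh in [0]:
        b=warp(v,"6",60,-25,45,14,52,7);r=cv2.matchTemplate(b,a,cv2.TM_CCOEFF_NORMED)[0];k=r.argmax();print(v,"moved",round(52-46-6+ (k-42)/7,2),r.max())
o=warp("top","6",46,60,95,15,60,8)[:,:,2].astype(float)
for x in(78,77,76,75):
    row=o[(95-x)*8];c=208;th=145 if x<78 else 120
    a=b=c
    while row[a]>th:a-=1
    while row[b]>th:b+=1
    print("tab",x,round(60-(a+b)/16,2))
cv2.imwrite("pics/rect6.png",cv2.hconcat([warp(v,"6",46,20,75,10,65,7) for v in("top","scene")]))
E
```

```text
18.4833 local [ -0.71 176.06 115.98] F [-0.18 -0.35  0.34] -0.4539765603276223
40 39.88 29.38 34.62
39 41.38 28.75 35.06
38 42.62 28.0 35.31
37 43.62 26.88 35.25
36 44.75 25.75 35.25
scene moved 1.57 0.99627745
top moved 0.86 0.9505569
tab 78 34.75
tab 77 34.88
tab 76 34.94
tab 75 34.81
```

View pics/rect6.png

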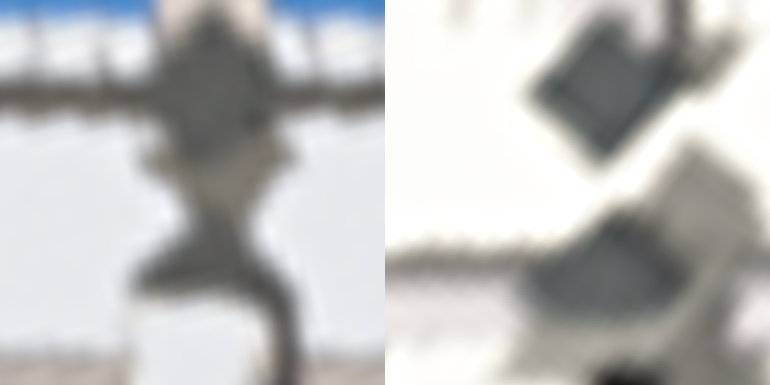

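Request:
servo_tool --motion '[[[-2,0,0],[0,0,0],-1],[[-3,0,0],[0,0,0],-1],[[-3,0,0],[0,0,0],-1],[[-3,0,0],[0,0,0],-1],[[-3,0,0],[0,0,0],-1],[[-3,0,0],[0,0,0],-1]]'

```text
clock: 19.08
tool_pos: [627.2, 258.3, 145.0]
eef_rot: [-122.5, 89.9, -137.4]
ft_force: [0.6, 0.3, -0.8]
finger_gap: -0.1
```

```bash
python3 - <<'E'
from bench import ctrl,workorder
o=ctrl.get_obs();print(o["clock"],o["tool_pos"],o["ft_force"],o["joint_velocities"].round(2))
print(workorder.job_done())
E
```

```text
19.0833 [627.23125055 258.3331111  144.99557048] [ 0.59508543  0.28777669 -0.76394124] [-0.26  0.23 -0.13  0.04 -0.09  0.08 -0.04]
the job is handed in; nothing more can be done
None
```

I rolled the wheel with the shut fingertips in three strokes of about 16 mm and one of about 4 mm, then moved the hand clear and handed the job in at about 19 s. The pressing force read 5–7 N after each move; it was not logged within the strokes.

**Last checks**
- **Alignment, top view:** the jaw's index is at holder y 35.3 mm and the gauge tab at 34.9 mm. That puts the jaw about 0.4 mm short, well inside ±2.5 mm.
- **Gauge tab:** it is where it was at the start, 34.9 mm before and after in the top view.
- **Hand:** it was clear of everything, with no contact force beyond sensor noise.
- **Bystanders:** I did not measure them again at the end. The hand's path stayed above them.

**What disagreed**
- **Scene view:** taken at face value, the tips in this view show the jaw about 1.4 mm past the gauge, still within tolerance. I put that down to seeing the thickness of the index from the side, so I relied on the top view.
- **Last stroke:** image matching put the jaw's movement at 1.6 mm in the scene view and 0.9 mm in the top view.
- **Tool height:** the fingertips touched the wheel at a tool height reading of about 49 mm, though the wheel top is 83 mm up. I found the offset by sighting the tip in both cameras (about 25 mm) and then lowering the hand step by step until the force sensor registered contact.

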